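Set out the biopsy bench around the blue tray

TASK

Set out the bench around the blue biopsy tray, everything flat and square with it: lay the yellow cassette alongside the middle of the tray's short side that faces away from the steel dish, its long edge along that side and a gap of about 3 cm, and stack the green cassette squarely on top of the yellow one. Lay the lilac foam box centred behind the tray (the side opposite its white round tab), its long edge along the tray and again about 3 cm clear, and stand the red-capped pot midway between the centres of the tray and the dish. Leave the black-capped pot where it is, and let go of everything.

Things in the scene. Friction and masses are not known exactly. Their poses are not given: they have to be found in the camera images.
- tray: blue biopsy tray with six dark slots, fixed to the bench: base 80 mm deep (its x) x 114 mm wide (its y), 24 mm high; the short sides, 80 mm long, face its +y and -y. A small round tab with a white top (28 mm wide, 5 mm high) juts 20 mm out of its front, the -x side, which looks roughly towards the robot; 'behind' is its +x side. Origin at the centre of the base (tab not counted), on the bench; z up
- dish: round stainless steel bowl, fixed to the bench, 84 mm in diameter and 28 mm high; stands about 262 mm from the tray's centre (centre to centre), off one or the other of its short sides; origin at its centre, on the bench
- yellow_mid (a point): tissue cassette, a flat closed yellow plastic block 60 (its x) x 40 (its y) x 15 mm high with rows of small dark slots and a white strip on top; 30 g; loose; this point is its centre, half-way up (7.5 mm above its underside); z up
- green_mid (a point): tissue cassette, a flat closed green plastic block 60 (its x) x 40 (its y) x 15 mm high with rows of small dark slots and a white strip on top; 30 g; loose; this point is its centre, half-way up (7.5 mm above its underside); z up
- foam_mid (a point): lilac open plastic box with a pale filling and a small blue-green ribbed foam pad inside, 60 (its x) x 44 (its y) x 18 mm high; its walls are 3 mm thick and it is filled, so it can be squeezed across the outside; 40 g; loose; this point is its centre, half-way up (9 mm above its underside); z up
- redpot_mid (a point): upright closed specimen pot, a plain cylinder 42 mm in diameter and 56 mm high with cream body, white label band and a red cap (the cap is as wide as the body); 80 g; loose; this point is its centre, half-way up (28 mm above its underside)
- blackpot_mid (a point): upright closed specimen pot, a plain cylinder 42 mm in diameter and 56 mm high with cream body, white label band and a black cap (the cap is as wide as the body); 80 g; loose; this point is its centre, half-way up (28 mm above its underside); not part of the job, to be left where it is
There are look-alikes about, which are no part of the job. What is shaped like the dish but orange is not meant. Of the things that look like the part that bears yellow_mid, take the one that is nearest to the robot's base at the start.

How it is judged (in metres and radians):
At the end, for the whole second after the job is handed in: Yellow and foam box within 15 mm of a 3 cm gap and of the tray's middle line, green within 10 mm on yellow, all square to 0.2 rad; red pot within 14 mm of midway (more than 22 fails); all four flat or upright to 0.1 rad, on the bench or stack, at rest; black pot moved under 20 mm (((y of dish in the frame of tray above 0 m and y of yellow_mid in the frame of tray between -0.122 and -0.092 m and y of redpot_mid in the frame of tray between 0.113 and 0.149 m) or (y of dish in the frame of tray below 0 m and y of yellow_mid in the frame of tray between 0.092 and 0.122 m and y of redpot_mid in the frame of tray between -0.149 and -0.113 m)) and x of yellow_mid in the frame of tray between -0.015 and 0.015 m and height (world z) of yellow_mid between 0.004 and 0.011 m and angle between the x axis of yellow_mid and the x axis of tray, either way round below 0.2 rad and horizontal distance between green_mid and yellow_mid below 0.01 m and angle between the x axis of green_mid and the x axis of yellow_mid, either way round below 0.2 rad and z of green_mid in the frame of yellow_mid between 0.012 and 0.018 m and x of foam_mid in the frame of tray between 0.077 and 0.107 m and y of foam_mid in the frame of tray between -0.015 and 0.015 m and height (world z) of foam_mid between 0.005 and 0.013 m and angle between the x axis of foam_mid and the y axis of tray, either way round below 0.2 rad and x of redpot_mid in the frame of tray between -0.018 and 0.018 m and height (world z) of redpot_mid between 0.023 and 0.033 m and angle between each of yellow_mid, green_mid, foam_mid, redpot_mid's own z axis and vertical below 0.1 rad and distance of blackpot_mid from where it was at the start of the episode below 0.02 m and linear speed of each of yellow, green, foam, redpot below 0.02 m/s); the robot touches nothing.
It fails at once if the black-capped pot is moved by more than 20 mm (distance of blackpot_mid from where it was at the start of the episode above 0.02 m).
It also fails if it takes over 109 s, if anything falls off the work surface, if the arm or the gripper's body presses on something with over 40 N, if the wrist force passes 120 N, or if a joint passes its speed limit or range.

ROBOT

A 7-joint arm with a two-finger parallel gripper is mounted at the origin on the work surface. World frame = base frame: x ahead of the robot, y to its left, z up, the work surface at z = 0. Lengths are in mm, angles in rad, forces in N, time in s.
With the tool pointing down it reaches from about 400 to 850 mm from the base axis. Payload 4.5 kg.
Tool frame: the origin (TCP) lies at the very end of the fingers, on their centre line; the grasp point (between the pads) lies behind it (ctrl.hold_point_z is the z of the grasp point in the tool frame, in mm); z points along the fingers, y is the line along which they close (so a half turn about z gives the same grasp; the last joint's range is limited). The gripper opens to 85 mm and grips with 20 to 120 N. Pads are 22 mm wide; open, the fingers measure 114 mm over their backs; the gripper's body (76 mm by 85 mm) begins 54 mm behind the grasp point. The pads swing forward as they close: fully open they stand 13 mm farther back than shut.
Start: joints at [1.326, 0.689, -0.195, 1.565, 0.157, 0.902, -0.215], TCP at [172.031, -600.885, 202.317] pointing down, gripper open.
Joint ranges: [-3.01, 3.01], [-0.46, 2.08], [-1.47, 1.51], [0.13, 2.56], [-1, 4.14], [0.04, 2.09], [-2.66, 2.66]. Speed limits (rad/s): [2.57, 2.57, 3.14, 3.14, 3.14, 3.14, 3.14].

INTERFACE

Orientations are given as a unit quaternion [x, y, z, w].
In Python, from workcell import ctrl, eyes gives the robot as it stands. The module is installed in compiled form; this text tells all that it offers.
- The arm moves only by the tool move_arm, never from a script. Its argument "steps" is text: rows parted by semicolons, each of 4 numbers parted by spaces: the shift along the world's x, y, z in units of 40 mm (1.0 is 40 mm), then the turn about the world's z in units of 8 degrees (1.0 is 8 degrees). A call has 1 to 20 rows; each row is the pose to reach, as a shift and turn from the pose commanded when the call began; what a row does not reach only later rows make up. A row lasts 1/10 s, in which the tool goes at most 50 mm and 8.59 degrees, less where a joint would pass 70% of its speed; a pose out of reach is approached as far as the arm can. A call with a gripper value outside its range is refused whole. "grip" is the gripper command: -1 is shut, 1 is fully open, values between are in proportion, set as the call begins (left out, the last holds). The fingers move at their own pace and stop on an object; the grip force is fixed at half the most. Time passes only in rows, so rows that repeat a pose let the fingers close. It gives the time, the measured TCP pose, the force, the opening and the grip force at its end, in the units of the state.
- ctrl.observe(): the state, without advancing time (a new reading comes with each control period).
- eyes.get_image(name): name is "scene" or "top" or "wrist"; returns a dict with "frame" (420x560x3 uint8, red, green, blue), "K" (3x3 intrinsics, pixels), "R" (3x3) and "t" (3): a world point X has camera coordinates R X + t; the wrist camera has in their place "hand_eye" (4x4, takes a point from camera to tool coordinates, whose origin is the TCP and whose axes are the flange's). Camera axes: x right, y down, z forward; pixel columns grow to the right and rows downward; lengths in mm; the calibration is good to about 2 mm. A picture is of the moment at which its call begins: read the wrist's pose just before it. There is no depth.
- ctrl.sign_off(): hands the job in; it is judged then, once.
The state is a dict: "time_s": time; "qpos": joint angles; "joint_velocities": joint speeds; "joint_efforts": joint torques, N m; "ee_pos": TCP position; "orientation": TCP orientation; "wrist_force": force on the tool from outside, world axes, zero at the start; "ft_torque": the same for the moment, N m; "gripper_width": opening from 0.0 (shut) to 1.0 (fully open); "grip_force": force on a finger pad.
Only numpy, scipy, OpenCV 4.12 (cv2) and the standard library are available. Lean on these libraries where they do the work, as an engineer would, in place of code of your own. Each camera call takes 0.05 s, during which the arm holds its last target. There are 200 camera calls.

## Working session

There is one attempt and no reset: what is moved stays moved. The work goes in short steps, Python scripts to look and compute and a tool call to move; the robot and the scene stay as the last step left them, time stands still between calls to the robot, and variables do not carry over. Pictures are saved under pics/ and viewed, at most 14 in all, crops included, and the job is handed in when it is done.

Besides the shell and the picture viewer there is one more tool, called after "Call:" as name(argument=value, ...) on one line, values as JSON. move_arm: Moves the arm, as the interface text tells. Its arguments: {"type":"object","properties":{"steps":{"type":"string"},"grip":{"type":"number"}},"required":["steps"]}

```bash
mkdir -p pics
python3 - <<'E'
from workcell import ctrl, eyes
import cv2, pickle
s=ctrl.observe(); print(s, ctrl.hold_point_z)
d={}
for n in("top","scene"):
    im=eyes.get_image(n); d[n]=im
    cv2.imwrite(f"pics/{n}0.png",cv2.resize(im["frame"][:,:,::-1],(800,600),interpolation=cv2.INTER_CUBIC))
    print(n,im["K"],im["R"],im["t"])
w=eyes.get_image("wrist");print(w["hand_eye"],w["K"])
pickle.dump(d,open("im0.pkl","wb"))
E
```

```text
{'time_s': 0.0, 'qpos': array([ 1.32582701,  0.68995377, -0.19453613,  1.5663567 ,  0.15732988,
        0.90246138, -0.2150872 ]), 'joint_velocities': array([-0.00027546, -0.00116439,  0.00011539,  0.00130452,  0.00056679,
       -0.00019485, -0.00029208]), 'joint_efforts': array([ 9.83117502e-05, -5.39603734e+01, -1.26628574e+00, -1.58545929e+01,
        9.17010591e-03,  9.40486469e-03,  8.83412554e-06]), 'ee_pos': array([ 171.74682805, -600.22193482,  201.50011598]), 'orientation': array([ 9.90291944e-01,  1.39000252e-01, -1.91470425e-04, -8.70736299e-04]), 'wrist_force': array([ 0.05680906, -1.41099322, -0.49202539]), 'ft_torque': array([ 0.06704219,  0.01881144, -0.0079355 ]), 'grip_force': 0.0, 'gripper_width': 1.0008827106033393} -18.700000000000003
top [[406.77997834   0.         280.94335227]
 [  0.         406.77997834 210.46083468]
 [  0.           0.           1.        ]] [[-0.0089104  -0.99995871  0.00178307]
 [-0.98134459  0.00840204 -0.19207342]
 [ 0.19205051 -0.00346126 -0.98137894]] [-67.27325069 544.82849751 990.51005461]
scene [[510.22138842   0.         278.95204507]
 [  0.         510.22138842 211.97241877]
 [  0.           0.           1.        ]] [[-0.46006579  0.88773152 -0.01649913]
 [ 0.71496765  0.35938489 -0.59971973]
 [-0.52646057 -0.28770688 -0.80004001]] [ 333.01417433 -344.36835331 1639.96804796]
[[-6.15126321e-05 -9.50332185e-01 -3.11237425e-01  7.90771315e+01]
 [ 9.99999324e-01 -4.19779636e-04  1.08411611e-03 -9.30523008e-01]
 [-1.16092157e-03 -3.11237148e-01  9.50331568e-01 -1.71582315e+02]
 [ 0.00000000e+00  0.00000000e+00  0.00000000e+00  1.00000000e+00]] [[294.16552525   0.         277.49652038]
 [  0.         294.16552525 211.20376935]
 [  0.           0.           1.        ]]
```

View pics/top0.png

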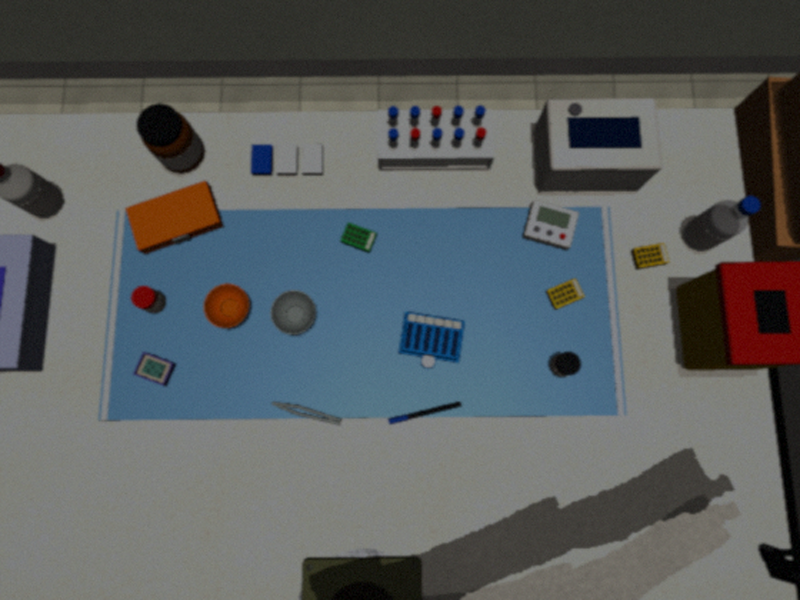

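View pics/scene0.png

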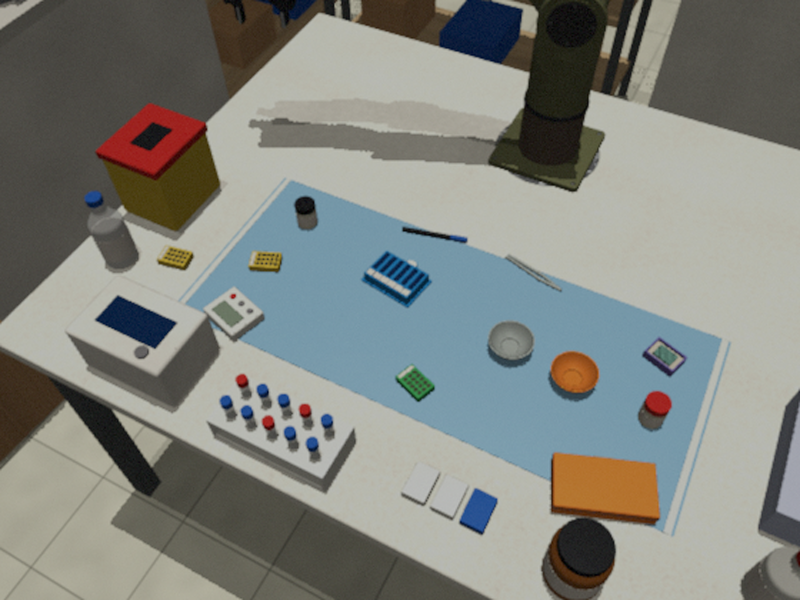

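The top view shows the tray at (431,337) with its tab at (428,361), the steel dish at (294,313) and the right yellow cassette at (564,294). Green is at (358,237), foam at (155,368), the red pot at (148,298) and the black pot at (565,363). The dish lies on the tray's +y side, so yellow goes on the −y side.

```bash
cat > h.py <<'E'
import numpy as np, cv2
from scipy.spatial.transform import Rotation as Ro
def cam(im,s=None):
    """camera centre and world<-cam rotation"""
    if "hand_eye" in im:
        H=np.array(im["hand_eye"]); T=np.eye(4); T[:3,:3]=Ro.from_quat(s["orientation"]).as_matrix(); T[:3,3]=s["ee_pos"]
        M=T@H; return M[:3,3],M[:3,:3]
    R=np.array(im["R"]); return -R.T@np.array(im["t"]),R.T
def px2w(im,uv,z,s=None):
    c,R=cam(im,s); uv=np.atleast_2d(uv).astype(float)
    d=np.c_[uv,np.ones(len(uv))]@np.linalg.inv(im["K"]).T@R.T
    return c+d*((z-c[2])/d[:,2])[:,None]
def mask(im,box,f):
    """f(h,s,v)->bool in box (u0,v0,u1,v1); largest blob with holes filled"""
    hsv=cv2.cvtColor(im["frame"],cv2.COLOR_RGB2HSV).astype(int)
    m=f(*np.moveaxis(hsv,2,0)); k=np.zeros(m.shape,bool); u0,v0,u1,v1=box; k[v0:v1,u0:u1]=1
    m=cv2.morphologyEx((m&k).astype(np.uint8),cv2.MORPH_CLOSE,np.ones((5,5)))
    cs,_=cv2.findContours(m,cv2.RETR_EXTERNAL,cv2.CHAIN_APPROX_NONE)
    return max(cs,key=cv2.contourArea)[:,0,:]
def rect(im,box,f,z,s=None):
    p=px2w(im,mask(im,box,f),z,s)[:,:2].astype(np.float32)
    (c,(w,h),_)=r=cv2.minAreaRect(p); b=cv2.boxPoints(r); e=b[1]-b[0]; g=b[2]-b[1]
    l=e if np.linalg.norm(e)>np.linalg.norm(g) else g
    return np.round(c,1),np.round(sorted((w,h)),1),round(np.degrees(np.arctan2(l[1],l[0]))%180,1)
E
python3 - <<'E'
from h import *; import pickle
d=pickle.load(open("im0.pkl","rb")); im=d["top"]; q=.7
def bx(u,v,r=30): return [int(q*u-r),int(q*v-r),int(q*u+r),int(q*v+r)]
for n,u,v in [("mat",480,380),("tray",431,337),("yel",564,294),("yel2",650,256),("green",358,237),("foamwall",138,360),("red",145,297),("black",568,360),("dish",294,300)]:
    x=cv2.cvtColor(im["frame"],cv2.COLOR_RGB2HSV)[int(q*v)-1:int(q*v)+2,int(q*u)-1:int(q*u)+2].reshape(-1,3); print(n,np.median(x,0),x.min(0),x.max(0))
print("yel",rect(im,bx(564,294),lambda h,s,v:(h>18)&(h<35)&(s>90),15))
print("yel2",rect(im,bx(650,256,20),lambda h,s,v:(h>18)&(h<35)&(s>90),15))
print("green",rect(im,bx(358,237),lambda h,s,v:(h>40)&(h<80)&(s>90),15))
print("tray",rect(im,bx(431,337,40),lambda h,s,v:(s>160)&(h>90),24))
print("foam",rect(im,bx(155,368),lambda h,s,v:(h>112)|(s<70),18))
print("red",rect(im,bx(145,297,20),lambda h,s,v:((h<8)|(h>170))&(s>120),56))
print("black",rect(im,bx(568,361,18),lambda h,s,v:(v<45),56))
print("dish",rect(im,bx(294,313,24),lambda h,s,v:(s<60),28))
print("tab",rect(im,bx(428,362,7),lambda h,s,v:(s<90)&(v>100),5))
print("red from scene",rect(d["scene"],bx(657,404,20),lambda h,s,v:((h<8)|(h>170))&(s>120),56))
E
```

```text
mat [101.  99. 135.] [100  96 134] [102 101 137]
tray [105. 231.  95.] [103 198  57] [107 250 118]
yel [ 24. 200.  80.] [ 22 178  59] [ 25 247 103]
yel2 [ 23. 206.  77.] [ 22 185  59] [ 24 231  95]
green [ 62. 153.  52.] [ 59 110  47] [ 65 176  63]
foamwall [104. 117. 118.] [102 114 101] [111 124 125]
red [  1. 243. 106.] [  0 227 103] [179 255 110]
black [102.  91.  12.] [30 34  9] [150 170  16]
dish [78. 11. 80.] [60  9 72] [100  17  81]
yel (array([ 562.8, -375.7]), array([39.2, 56.5]), np.float32(112.6))
yel2 (array([ 635.4, -542.7]), array([41.3, 61.8]), np.float32(99.1))
green (array([676.5,   9. ]), array([40. , 58.4]), np.float32(68.4))
tray (array([ 482.9, -126. ]), array([ 77.5, 110.8]), np.float32(80.4))
foam (array([429.9, 378.3]), array([44.2, 63.2]), np.float32(69.5))
red (array([554.8, 389.7]), array([38.2, 44.2]), np.float32(63.5))
black (array([ 428.6, -356.8]), array([36.9, 51. ]), np.float32(100.7))
dish (array([530.4, 127.4]), array([78.9, 79.8]), np.float32(45.7))
tab (array([ 439.1, -120. ]), array([21.1, 23.7]), np.float32(89.1))
red from scene (array([560.6, 391.3]), array([38.1, 46.3]), np.float32(174.5))
```

Call:
move_arm(steps="9.7 5.6 -1 0.8;9.7 5.6 -1 0.8;9.7 5.6 -1 0.8;9.7 5.6 -1 0.8;9.7 5.6 -1 0.8;9.7 5.6 -1 0.8;9.7 5.6 -1 0.8;9.7 5.6 -2 0.8;9.7 5.6 -2 0.8;9.7 5.6 -2 0.8;9.7 5.6 -2 0.8;9.7 5.6 -2 0.8;9.7 5.6 -2 0.8", grip=1)

```text
time_s: 1.45
ee_pos: [558.1, -379.7, 123.1]
orientation: [0.981, 0.192, -0.0, 0.001]
wrist_force: [-0.3, -0.7, 0.1]
gripper_width: 1.0
grip_force: 0.0
```

```bash
cat >> h.py <<'E'
def shot(name):
    from workcell import ctrl,eyes
    s=ctrl.observe(); im=eyes.get_image("wrist"); cv2.imwrite(f"pics/{name}.png",im["frame"][:,:,::-1])
    R=Ro.from_quat(s["orientation"]).as_matrix()
    print(s["time_s"],np.round(s["ee_pos"],1),"yaw",round(np.degrees(np.arctan2(R[1,0],R[0,0])),1)); return im,s
def w2px(im,s,X):
    c,R=cam(im,s); p=(np.atleast_2d(X)-c)@R@np.array(im["K"]).T; return (p[:,:2]/p[:,2:])
E
python3 - <<'E'
from h import *
im,s=shot("w1")
u,v=w2px(im,s,[563,-376,15])[0].astype(int); print(u,v)
f=lambda h,s,v:(h>18)&(h<35)&(s>90)
print(rect(im,[u-90,v-90,u+90,v+90],f,15,s))
E
```

```text
1.45 [ 558.1 -379.7  123.1] yaw 22.2
276 193
(array([ 565.1, -379.1]), array([40.4, 59. ]), np.float32(112.1))
```

View pics/w1.png

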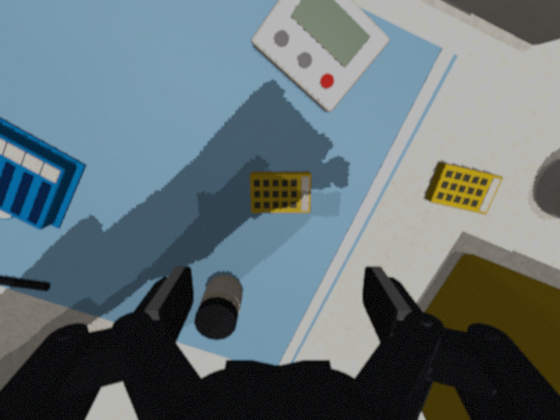

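Call:
move_arm(steps="0.15 0 -1 0;0.15 0 -1.8 0;0.15 0 -2.4 0;0.15 0 -2.7 0;0.15 0 -2.8 0;0.15 0 -2.9 0;0.15 0 -3 0;0.15 0 -3 0;0.15 0 -3 0", grip=0.7)

```text
time_s: 2.4
ee_pos: [566.5, -377.1, 3.0]
orientation: [0.981, 0.194, 0.0, 0.0]
wrist_force: [-0.8, 0.1, 0.4]
gripper_width: 0.85
grip_force: 0.0
```

Run:
```python
from h import *
from workcell import ctrl
im,s=shot("w2"); print(ctrl.hold_point_z,s["wrist_force"],s["gripper_width"])
```

```text
2.4 [ 566.5 -377.1    3. ] yaw 22.4
-18.700000000000003 [-0.76242643  0.07237969  0.41229877] 0.8501456412522792
```

View pics/w2.png

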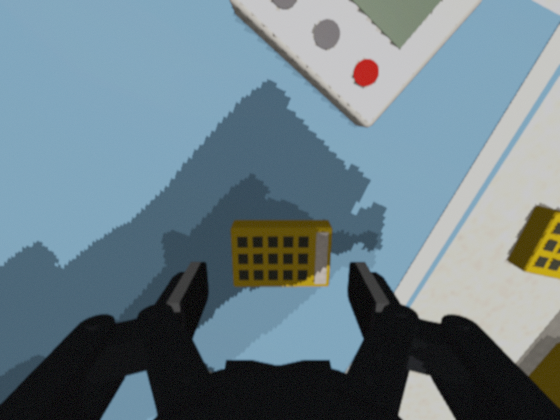

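The close view shows the yellow cassette centred between the fingers, at about (281,253), with the fingertips apparently still high. I'll close and see whether it bites.

Call:
move_arm(steps="0 0 0 0;0 0 0 0;0 0 0 0;0 0 0 0", grip=0.3)

```text
time_s: 2.85
ee_pos: [566.1, -376.9, 2.4]
orientation: [0.981, 0.194, 0.0, 0.0]
wrist_force: [0.6, 0.6, 0.3]
gripper_width: 0.65
grip_force: 0.0
```

Call:
move_arm(steps="0 0 0 0;0 0 0 0;0 0 0 0;0 0 -0.1 0;0 0 -0.2 0;0 0 -0.2 0;0 0 -0.2 0", grip=0.6)

```text
time_s: 3.55
ee_pos: [565.8, -376.7, -6.0]
orientation: [0.981, 0.194, -0.0, -0.0]
wrist_force: [-0.3, 0.4, 0.2]
gripper_width: 0.803
grip_force: 0.0
```

Run:
```python
from h import *
im,s=shot("w3"); print(s["wrist_force"],s["gripper_width"])
cv2.imwrite("pics/w3c.png",cv2.resize(im["frame"][200:330,150:410,::-1],None,fx=3,fy=3,interpolation=cv2.INTER_CUBIC))
print(w2px(im,s,s["ee_pos"]))
```

```text
3.55 [ 565.8 -376.7   -6. ] yaw 22.4
[-0.33765012  0.37197856  0.21422365] 0.8031008728348755
[[278.74834602 245.40514625]]
```

View pics/w3c.png

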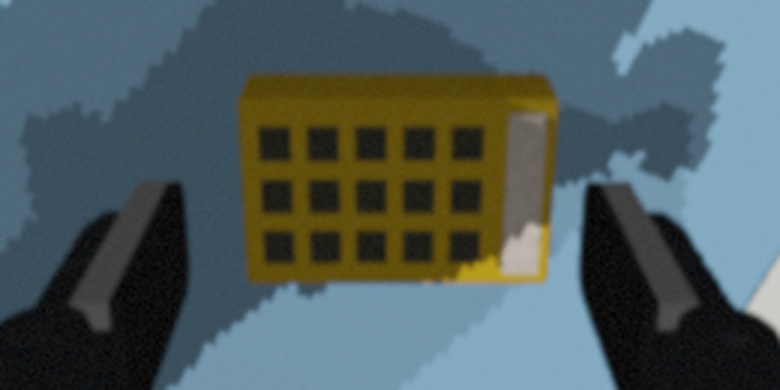

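Call:
move_arm(steps="0 0 -0.1 0;0 0 -0.2 0;0 0 -0.2 0")

```text
time_s: 3.9
ee_pos: [565.5, -376.5, -14.5]
orientation: [0.981, 0.194, -0.0, -0.0]
wrist_force: [0.5, -0.5, 0.4]
gripper_width: 0.796
grip_force: 0.0
```

Call:
move_arm(steps="0 0 -0.1 0;0 0 -0.1 0")

```text
time_s: 4.1
ee_pos: [565.7, -376.6, -18.3]
orientation: [0.981, 0.194, -0.0, -0.0]
wrist_force: [-0.5, -0.3, 0.3]
gripper_width: 0.804
grip_force: 0.0
```

Call:
move_arm(steps="0 0 -0.1 0;0 0 -0.1 0")

```text
time_s: 4.3
ee_pos: [565.7, -376.7, -22.2]
orientation: [0.981, 0.194, -0.0, -0.0]
wrist_force: [-0.5, 0.2, 0.1]
gripper_width: 0.802
grip_force: 0.0
```

Call:
move_arm(steps="0 0 0 0;0 0 0 0;0 0 0 0;0 0 0 0;0 0 0 0", grip=0.25)

```text
time_s: 4.8
ee_pos: [566.4, -377.1, -21.1]
orientation: [0.981, 0.194, 0.0, 0.0]
wrist_force: [-0.1, 0.9, 6.5]
gripper_width: 0.668
grip_force: 63.4
```

Call:
move_arm(steps="0 0 1 0;0 0 2 0;0 0 3 1;-1 1 4 2;-1.5 2 4.3 3;-2 3 4.3 4;-2.5 3.6 4.3 5;-2.5 3.6 4.3 6;-2.5 3.6 4.3 7.2;-2.5 3.6 4.3 7.2;-2.5 3.6 4.3 7.2;-2.5 3.6 4.3 7.2")

```text
time_s: 6.0
ee_pos: [466.1, -233.1, 150.1]
orientation: [0.767, 0.642, 0.0, -0.0]
wrist_force: [0.1, 0.3, -0.4]
gripper_width: 0.662
grip_force: 63.7
```

Run:
```python
from h import *
im,s=shot("w4")
print("tray",rect(im,[0,0,560,420],lambda h,s,v:(s>160)&(h>95)&(h<115),24,s))
```

```text
6.0 [ 466.1 -233.1  150.1] yaw 79.8
tray (array([ 485.6, -129.6]), array([ 73.3, 105.4]), np.float32(80.3))
```

View pics/w4.png

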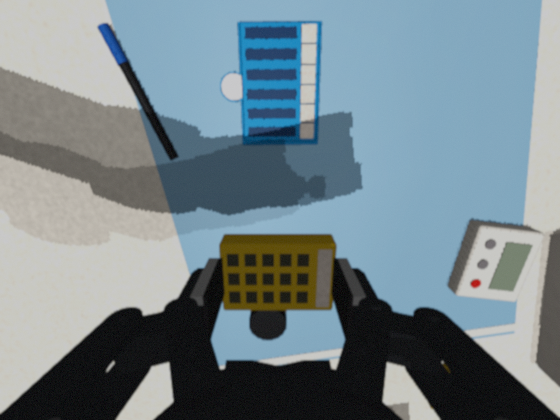

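The wrist view shows yellow held squarely at (278,270) and the tray clearly visible at (280,82). The tray estimate is (484.3,-128.2) with its y axis at 80°. The hover point is right over the target.

Call:
move_arm(steps="0 0 -1.2 0;0 0 -2.4 0;0 0 -3.3 0;0 0 -3.8 0;0 0 -4 0;0 0 -4.1 0;0 0 -4.2 0;0 0 -4.25 0;0 0 -4.25 0")

```text
time_s: 6.95
ee_pos: [466.5, -233.2, -19.1]
orientation: [0.766, 0.642, 0.0, 0.001]
wrist_force: [0.5, -0.9, -0.1]
gripper_width: 0.666
grip_force: 63.8
```

Call:
move_arm(steps="0 0 0 0;0 0 0 0;0 0 0 0;0 0 0 0;0 0 0.5 0;0 0 1.3 0;0 0 2.5 0;0 0 3.5 0;0 0 3.5 0", grip=0.7)

```text
time_s: 7.85
ee_pos: [469.4, -234.0, 125.1]
orientation: [0.766, 0.642, 0.002, 0.004]
wrist_force: [1.6, -0.6, 0.2]
gripper_width: 0.852
grip_force: 0.0
```

Run:
```python
from h import *
im,s=shot("w5")
u,v=w2px(im,s,[466,-234,15])[0].astype(int); print(u,v)
print("yel",rect(im,[u-90,v-90,u+90,v+90],lambda h,s,v:(h>18)&(h<35)&(s>90),15,s))
```

```text
7.85 [ 469.4 -234.   125.1] yaw 79.9
274 200
yel (array([ 465.2, -232.7]), array([40.3, 59. ]), np.float32(169.8))
```

Call:
move_arm(steps="0.7 0.7 0 1;1.4 1.4 0 2;2.1 2.1 0 3;2.8 2.8 0 4;3.5 3.5 0 5;4.2 4.2 0 6;4.9 5 0 7;5.2 5.6 0 8;5.2 6.05 0 9;5.2 6.05 0 9.8;5.2 6.05 0 9.8;5.2 6.05 0 9.8;5.2 6.05 0 9.8")

```text
time_s: 9.2
ee_pos: [673.6, 8.0, 119.6]
orientation: [0.189, 0.982, -0.001, -0.0]
wrist_force: [-0.2, -0.3, -0.3]
gripper_width: 0.848
grip_force: 0.0
```

Run:
```python
from h import *
im,s=shot("w6")
u,v=w2px(im,s,[676,9,15])[0].astype(int); print(u,v)
print(rect(im,[u-90,v-90,u+90,v+90],lambda h,s,v:(h>40)&(h<80)&(s>90),15,s))
```

```text
9.2 [673.6   8.  119.6] yaw 158.2
279 203
(array([676.9,   9.7]), array([40.9, 59.1]), np.float32(68.3))
```

Call:
move_arm(steps="0.08 0.04 -1 0;0.08 0.04 -2 0;0.08 0.04 -2.7 0;0.08 0.04 -3.1 0;0.08 0.04 -3.3 0;0.08 0.04 -3.45 0;0.08 0.04 -3.5 0;0.08 0.04 -3.5 0;0.08 0.04 -3.5 0")

```text
time_s: 10.15
ee_pos: [678.0, 10.9, -18.6]
orientation: [0.188, 0.982, 0.0, 0.001]
wrist_force: [0.6, 0.2, -0.2]
gripper_width: 0.851
grip_force: 0.0
```

Call:
move_arm(steps="0 0 0 0;0 0 0 0;0 0 0 0;0 0 0 0;0 0 0.5 0;0 0 1 0;0 0 2 0;0 0 3 0;0 0 3.5 0", grip=0.25)

```text
time_s: 11.05
ee_pos: [679.6, 12.1, 126.4]
orientation: [0.188, 0.982, 0.002, 0.003]
wrist_force: [0.4, 0.5, -0.3]
gripper_width: 0.625
grip_force: 0.0
```

Call:
move_arm(steps="0 0 0 0;0 0 0 0;0 0 0 0", grip=0.7)

```text
time_s: 11.35
ee_pos: [676.4, 10.3, 119.7]
orientation: [0.188, 0.982, -0.0, -0.001]
wrist_force: [0.2, 0.1, -1.3]
gripper_width: 0.853
grip_force: 0.0
```

Run:
```python
from h import *
im,s=shot("w7")
u,v=w2px(im,s,[676,9,15])[0].astype(int); print(u,v)
print(rect(im,[u-90,v-90,u+90,v+90],lambda h,s,v:(h>40)&(h<80)&(s>90),15,s))
```

```text
11.35 [676.4  10.3 119.7] yaw 158.4
276 202
(array([676.7,  10. ]), array([40.7, 58.8]), np.float32(68.4))
```

Call:
move_arm(steps="0 0 -1 0;0 0 -2 0;0 0 -2.8 0;0 0 -3.2 0;0 0 -3.4 0;0 0 -3.55 0;0 0 -3.65 0;0 0 -3.7 0;0 0 -3.7 0;0 0 -3.7 0")

```text
time_s: 12.4
ee_pos: [677.8, 10.8, -26.9]
orientation: [0.188, 0.982, 0.0, 0.001]
wrist_force: [0.7, -0.1, 0.2]
gripper_width: 0.852
grip_force: 0.0
```

Call:
move_arm(steps="0 0 0 0;0 0 0 0;0 0 0 0;0 0 0 0;0 0 0 0", grip=0.25)

```text
time_s: 12.9
ee_pos: [678.1, 11.0, -26.5]
orientation: [0.188, 0.982, 0.0, 0.001]
wrist_force: [-1.7, 0.0, 5.5]
gripper_width: 0.681
grip_force: 64.7
```

Call:
move_arm(steps="0 0 1 0;0 0 2 0;-0.7 -0.7 3 -1;-1.4 -1.4 3.5 -2;-2.1 -2.1 3.5 -3;-2.8 -2.8 3.5 -4;-3.5 -3.5 3.5 -5;-4.2 -4.2 3.5 -6;-4.9 -5 3.5 -7;-5.3 -5.6 3.5 -8;-5.3 -6.1 3.5 -9;-5.3 -6.1 3 -9.8;-5.3 -6.1 3 -9.8;-5.3 -6.1 3 -9.8;-5.3 -6.1 3 -9.8")

```text
time_s: 14.4
ee_pos: [465.8, -232.5, 92.8]
orientation: [0.765, 0.644, 0.0, 0.0]
wrist_force: [0.3, -0.8, -1.2]
gripper_width: 0.678
grip_force: 64.5
```

Run:
```python
from h import *
im,s=shot("w8"); print(s["gripper_width"],s["grip_force"])
```

```text
14.4 [ 465.8 -232.5   92.8] yaw 80.2
0.6779421877698455 64.488365650177
```

View pics/w8.png

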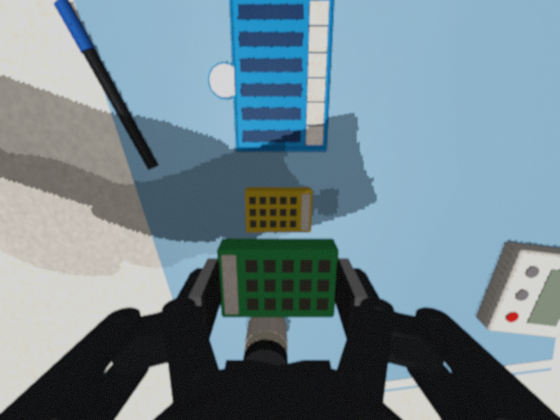

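Green is held squarely at (278,278), with the placed yellow visible below at (279,209). Lowering onto it.

Call:
move_arm(steps="0 -0.02 -1 0;0 -0.02 -1.7 0;0 -0.02 -2.1 0;0 -0.02 -2.4 0;0 -0.02 -2.5 0;0 -0.02 -2.6 0;0 -0.02 -2.6 0;0 -0.02 -2.6 0")

```text
time_s: 15.25
ee_pos: [465.7, -234.3, -11.0]
orientation: [0.766, 0.643, 0.0, 0.001]
wrist_force: [0.0, -0.4, -0.1]
gripper_width: 0.676
grip_force: 64.5
```

Call:
move_arm(steps="0 0 -0.02 0;0 0 -0.02 0")

```text
time_s: 15.45
ee_pos: [465.7, -234.3, -11.6]
orientation: [0.766, 0.643, 0.0, 0.001]
wrist_force: [0.2, 0.2, 5.3]
gripper_width: 0.678
grip_force: 65.0
```

Call:
move_arm(steps="0 0 0 0;0 0 0 0;0 0 0 0;0 0 0 0;0 0 0.5 0;0 0 1.3 0;0 0 2.5 0;0 0 3.3 0;0 0 3.3 0;0 0 3.3 0", grip=0.7)

```text
time_s: 16.45
ee_pos: [465.3, -234.5, 119.9]
orientation: [0.766, 0.642, 0.0, 0.001]
wrist_force: [0.3, 0.5, -0.0]
gripper_width: 0.852
grip_force: 0.0
```

Run:
```python
from h import *
im,s=shot("w9")
u,v=w2px(im,s,[466,-234,15])[0].astype(int); print(u,v)
print("green",rect(im,[u-90,v-90,u+90,v+90],lambda h,s,v:(h>40)&(h<80)&(s>90),30,s))
```

```text
16.45 [ 465.3 -234.5  119.9] yaw 79.9
279 200
green (array([ 464.5, -233.8]), array([39.8, 58.6]), np.float32(169.9))
```

View pics/w9.png

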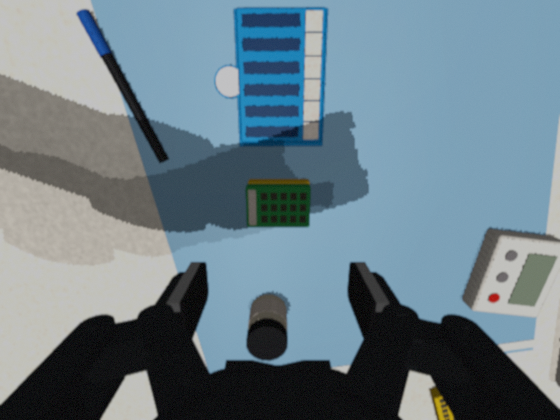

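Green sits squarely on yellow, at (278,204) with only a yellow rim showing. The black pot is undisturbed. Next, the foam box.

Call:
move_arm(steps="0 1.2 0.3 0.8;0 2.4 0.3 1.6;0 3.6 0.3 2.4;0 4.8 0.3 3.2;0 6 0.3 4;0 7.2 0.3 4.8;0 8.4 0.3 5.6;-0.2 9.6 0.3 6.4;-0.4 10.8 0.3 7.2;-0.6 12 0.3 8;-0.8 13.2 0.3 8.8;-0.9 14.4 0.3 9.6;-0.9 15.3 0.3 9.9;-0.9 15.3 0.3 9.9;-0.9 15.3 0.3 9.9;-0.9 15.3 0.3 9.9;-0.9 15.3 0.3 9.9")

```text
time_s: 18.2
ee_pos: [429.6, 375.8, 130.7]
orientation: [0.182, 0.983, -0.001, -0.0]
wrist_force: [-0.4, 0.3, -0.0]
gripper_width: 0.847
grip_force: 0.0
```

Run:
```python
from h import *
im,s=shot("w10")
u,v=w2px(im,s,[430,378,18])[0].astype(int); print(u,v)
print("foam",rect(im,[u-70,v-60,u+70,v+60],lambda h,s,v:((h>112)|(s<70)|(h<95)),18,s))
```

```text
18.2 [429.6 375.8 130.7] yaw 159.1
280 199
foam (array([429.2, 381.2]), array([45.6, 60. ]), np.float32(69.1))
```

View pics/w10.png

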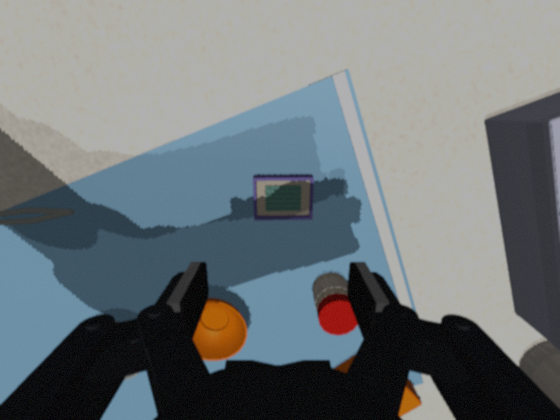

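The wrist view shows the foam box at (283,196), well isolated. Descending to grip it across its long side.

Call:
move_arm(steps="0 0.13 -1 0;0 0.13 -2 0;0 0.13 -2.8 0;0 0.13 -3.3 0;0 0.13 -3.6 0;0 0.13 -3.8 0;0 0.13 -3.9 0;0 0.13 -3.95 0;0 0.13 -3.95 0;0 0.13 -3.95 0")

```text
time_s: 19.25
ee_pos: [429.6, 383.5, -25.8]
orientation: [0.181, 0.984, 0.001, 0.0]
wrist_force: [0.4, 0.6, -0.1]
gripper_width: 0.851
grip_force: 0.0
```

Call:
move_arm(steps="0 0 0 0;0 0 0 0;0 0 0 0;0 0 0 0;0 0 0 0", grip=0.25)

```text
time_s: 19.75
ee_pos: [429.5, 383.5, -25.4]
orientation: [0.181, 0.984, 0.001, 0.0]
wrist_force: [-0.0, -1.0, 5.5]
gripper_width: 0.684
grip_force: 64.6
```

Call:
move_arm(steps="0 0 1 0;0 0 2.2 0;0.3 -1 3.2 0.2;0.6 -2.2 3.7 0.4;0.9 -3.4 3.7 0.6;1.2 -4.6 3.7 0.8;1.5 -5.8 3.7 1;1.8 -7 3.7 1.2;2.1 -8.2 3.7 1.37;2.4 -9.4 3.7 1.37;2.8 -10.6 3.7 1.37;3.2 -11.8 3.7 1.37;3.6 -12.8 3.5 1.37;3.63 -13.2 3.5 1.37;3.63 -13.2 3.5 1.37;3.63 -13.2 3.5 1.37;3.63 -13.2 3.5 1.37")

```text
time_s: 21.45
ee_pos: [574.4, -142.4, 114.1]
orientation: [0.084, 0.996, 0.001, 0.0]
wrist_force: [0.2, 0.9, -1.4]
gripper_width: 0.678
grip_force: 64.6
```

Run:
```python
from h import *
im,s=shot("w11"); print(s["gripper_width"])
print("tray",rect(im,[0,0,560,420],lambda h,s,v:(s>160)&(h>95)&(h<115),24,s))
```

```text
21.45 [ 574.4 -142.4  114.1] yaw 170.3
0.678394889286793
tray (array([ 486.6, -127.8]), array([ 73.1, 104.8]), np.float32(80.3))
```

View pics/w11.png

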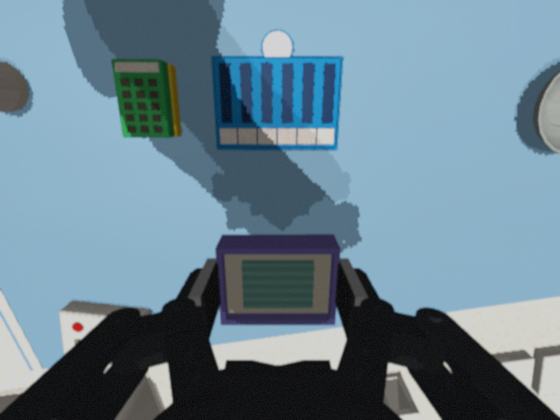

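Foam box held squarely at (278,280), with the tray ahead at (278,103). Lowering it.

Call:
move_arm(steps="0.04 -0.04 -1 0;0.04 -0.04 -2 0;0.04 -0.04 -2.7 0;0.04 -0.04 -3.1 0;0.04 -0.04 -3.3 0;0.04 -0.04 -3.42 0;0.04 -0.04 -3.48 0;0.04 -0.04 -3.48 0;0.04 -0.04 -3.48 0")

```text
time_s: 22.4
ee_pos: [576.7, -146.6, -24.8]
orientation: [0.086, 0.996, 0.0, 0.001]
wrist_force: [0.6, -0.3, 0.3]
gripper_width: 0.683
grip_force: 64.6
```

Call:
move_arm(steps="0 0 0 0;0 0 0 0;0 0 0 0;0 0 0 0;0 0 0.5 0;0 0 1.3 0;0 0 2.5 0;0 0 3.3 0;0 0 3.7 0;0 0 3.7 0;0 0 3.7 0", grip=0.7)

```text
time_s: 23.5
ee_pos: [575.1, -147.0, 121.1]
orientation: [0.086, 0.996, -0.0, -0.001]
wrist_force: [-0.6, 0.6, -1.7]
gripper_width: 0.849
grip_force: 0.0
```

Run:
```python
from h import *
im,s=shot("w12")
u,v=w2px(im,s,[575,-143,18])[0].astype(int); print(u,v)
print("foam",rect(im,[u-70,v-45,u+70,v+60],lambda h,s,v:((h>112)|(s<70)|(h<95)),18,s))
```

```text
23.5 [ 575.1 -147.   121.1] yaw 170.1
281 201
foam (array([ 576.7, -146.5]), array([45.7, 60. ]), np.float32(80.2))
```

Call:
move_arm(steps="0 1 0.5 -1;0 2.2 1 -2;0 3.4 1 -3;0 4.6 1 -4;0 5.8 1 -5;0 7 1 -6;0 8.2 1 -7;-0.2 9.4 1 -8;-0.3 10.6 1 -9;-0.4 11.8 1 -10;-0.45 13 1 -11;-0.45 13.4 1 -11.3;-0.45 13.4 1 -11.3;-0.45 13.4 1 -11.3;-0.45 13.4 1 -11.3")

```text
time_s: 25.05
ee_pos: [558.8, 386.4, 161.1]
orientation: [0.768, 0.64, -0.001, 0.001]
wrist_force: [0.8, -0.3, 0.5]
gripper_width: 0.849
grip_force: 0.0
```

Run:
```python
from h import *
im,s=shot("w13")
u,v=w2px(im,s,[557,390,56])[0].astype(int); print(u,v)
print("red",rect(im,[u-70,v-60,u+70,v+60],lambda h,s,v:((h<6)|(h>172))&(s>150),56,s))
```

```text
25.05 [558.8 386.4 161.1] yaw 79.6
276 197
red (array([556.6, 393.6]), array([38.8, 41.1]), np.float32(79.6))
```

View pics/w13.png

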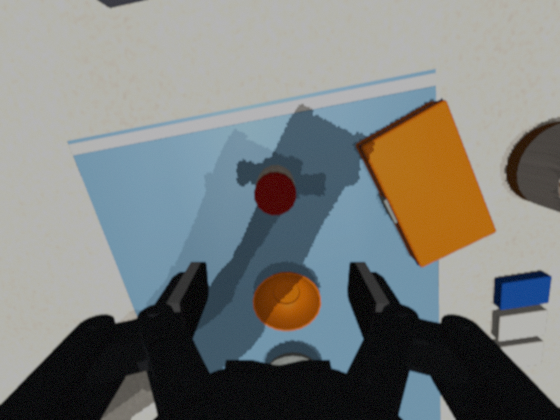

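The red cap is at (275,193), with the orange box about 100 mm clear and the bowl behind. Descending.

Call:
move_arm(steps="-0.05 0.18 -1 0;-0.05 0.18 -2 0;-0.05 0.18 -3 0;-0.05 0.18 -3.6 0;-0.05 0.18 -4 0;-0.05 0.18 -4.2 0;-0.05 0.18 -4.35 0;-0.05 0.18 -4.4 0;-0.05 0.18 -4.4 0;-0.05 0.18 -4.4 0")

```text
time_s: 26.1
ee_pos: [556.7, 397.3, -12.6]
orientation: [0.768, 0.641, 0.001, 0.0]
wrist_force: [0.2, 0.3, -0.3]
gripper_width: 0.851
grip_force: 0.0
```

Call:
move_arm(steps="0 0 0 0;0 0 0 0;0 0 0 0;0 0 0 0;0 0 0 0;0 0 0 0;0 0 0 0", grip=-0.2)

```text
time_s: 26.8
ee_pos: [556.5, 397.2, -12.9]
orientation: [0.768, 0.641, 0.001, 0.0]
wrist_force: [0.0, -0.1, 6.3]
gripper_width: 0.484
grip_force: 60.5
```

Call:
move_arm(steps="0 0 1 0;0 0 2 0;0 -0.8 3 0;-0.2 -1.8 3 0;-0.4 -3 3 0;-0.6 -4.2 3 0;-0.8 -5.4 3 0;-1 -6.6 3 0;-1.1 -7.8 3 0;-1.2 -9 3 0;-1.2 -9.83 3 0;-1.2 -9.83 3 0;-1.2 -9.83 3 0;-1.2 -9.83 3 0")

```text
time_s: 28.2
ee_pos: [508.2, 5.2, 106.3]
orientation: [0.767, 0.642, 0.001, -0.0]
wrist_force: [0.4, 0.8, 0.1]
gripper_width: 0.478
grip_force: 60.8
```

Run:
```python
from h import *
im,s=shot("w14"); print(s["gripper_width"])
u,v=w2px(im,s,[530,127,28])[0].astype(int); print(u,v)
print("dish",rect(im,[0,0,560,200],lambda h,s,v:(s<60),28,s))
```

```text
28.2 [508.2   5.2 106.3] yaw 79.8
0.4784053011043915
278 54
dish (array([331.9, 120.8]), array([ 90.6, 154.9]), np.float32(74.7))
```

View pics/w14.png

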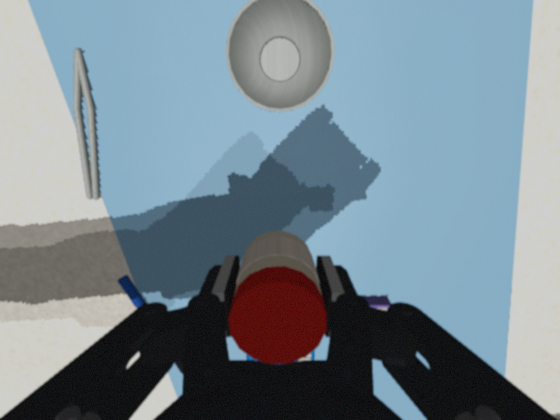

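The pot is held upright and the dish is at (280,53), matching the estimate. Lowering it, then backing off.

Call:
move_arm(steps="0 0 -1 0;0 0 -1.8 0;0 0 -2.3 0;0 0 -2.6 0;0 0 -2.8 0;0 0 -2.9 0;0 0 -2.98 0;0 0 -2.98 0;0 0 -2.98 0")

```text
time_s: 29.15
ee_pos: [508.4, 3.6, -12.4]
orientation: [0.768, 0.641, 0.0, 0.0]
wrist_force: [-0.5, 0.1, 0.5]
gripper_width: 0.477
grip_force: 60.9
```

Call:
move_arm(steps="0 0 0 0;0 0 0 0;0 0 0 0;0 0 0 0;0 0 0 0;0 0 0.5 0;0 0 1.3 0;0 0 2.5 0;0 0 3.5 0;0 0 4.5 0;0 0 4.5 0;0 0 4.5 0", grip=0.7)

```text
time_s: 30.35
ee_pos: [508.3, 3.2, 167.7]
orientation: [0.768, 0.641, 0.001, 0.001]
wrist_force: [-0.3, 0.1, 0.1]
gripper_width: 0.851
grip_force: 0.0
```

Run:
```python
from h import *
from workcell import eyes
im,s=shot("w15")
print("red",rect(im,[150,120,410,300],lambda h,s,v:((h<6)|(h>172))&(s>150),56,s))
t=eyes.get_image("scene"); cv2.imwrite("pics/scene1.png",cv2.resize(t["frame"][:,:,::-1],(800,600),interpolation=cv2.INTER_CUBIC))
```

```text
30.35 [508.3   3.2 167.7] yaw 79.7
red (array([506.7,   1.6]), array([38.3, 40.6]), np.float32(79.7))
```

View pics/scene1.png

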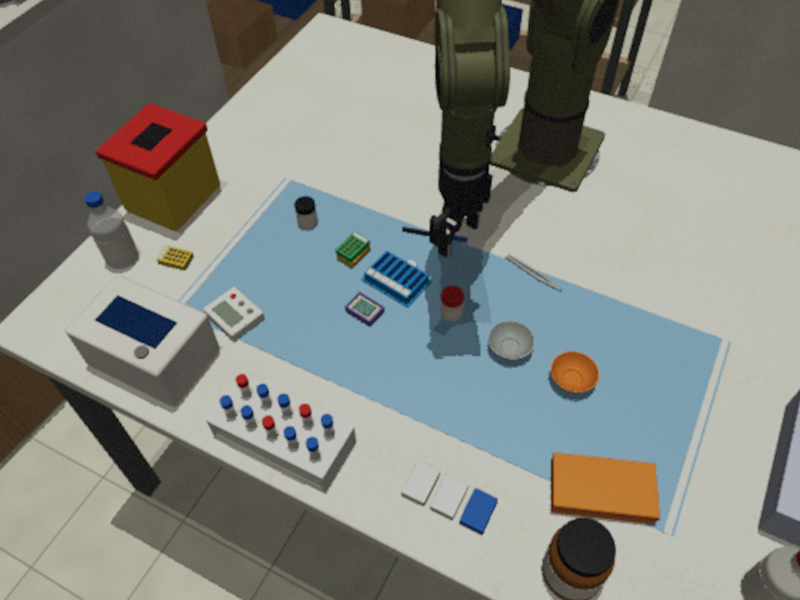

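The scene view shows green on yellow at (352,249) and the foam box behind the tray at (365,308). The red pot stands between tray and dish at (453,303), and the black pot has not moved. Everything is released and the gripper is clear, so I'm handing in.

```bash
python3 -c "
from workcell import ctrl; print(ctrl.sign_off())"
```

```text
the job is handed in; nothing more can be done
None
```

The bench is set out and handed in after about 30 s of robot time: every measured placement is inside its limits, everything is released and the black pot is untouched, but the sign-off returned no verdict.

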